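# Load a sample vial into the reader's turret and index it under the reading head

### The arm

A 6-joint arm with a two-finger parallel gripper is mounted at the origin on the work surface. World frame = base frame: x ahead of the robot, y to its left, z up, the work surface at z = 0. Lengths are in m, angles in rad, forces in N, time in s.
With the tool pointing down it reaches from about 0.275 to 0.875 m from the base axis. Payload 12.5 kg.
Tool frame: the origin (TCP) lies on the centre line of the jaws, within the pads' length; the fingertips stand env.finger_overhang ahead of it and the grasp point (between the pads) lies 8 mm behind it (env.finger_overhang is the distance from the TCP to the fingertips, in m); z points along the fingers, x is the direction in which the jaws open and shut, and the axes are right-handed (so a half turn about z gives the same grasp; the last joint's range is limited). The gripper opens to 85 mm and grips with 20 to 120 N. Pads are 22 mm wide; open, the fingers measure 114 mm over their backs; the gripper's body (76 mm by 85 mm) begins 54 mm behind the grasp point. The pads swing forward as they close: fully open they stand 13 mm farther back than shut.
Start: joints at [1.123, 0.351, 1.652, -0, 1.139, -0.085], TCP at [0.195, 0.514, 0.242] pointing down, gripper open.
Joint ranges: [-2.75, 2.75], [-0.79, 2.1], [0.01, 2.65], [-1.57, 4.71], [0.07, 3.14], [-2.87, 2.87]. Speed limits (rad/s): [2.22, 2.22, 2.79, 3.14, 3.14, 3.14].

### API

Orientations are given as [roll, pitch, yaw] about the fixed x, y, z axes, in that order (R = Rz(yaw) Ry(pitch) Rx(roll)).
In Python, from station import env, viewer, job gives the robot as it stands.
- The arm moves only by the tool apply_moves, never from a script. Its argument "deltas" is a list of rows, each an object with "xyz": the shift along the tool's x, y, z in mm, a list of three; "angular": the turn, a rotation vector about the tool's x, y, z in rad, a list of three; "jaw": the finger opening in mm, from 0 to 85.4. A call has 1 to 20 rows; each row is the pose to reach, as a shift and turn from the pose measured when the call began, along the tool's axes at that moment; what a row does not reach only later rows make up. A row lasts 1/8 s, in which the tool goes at most 62.5 mm and 10.7 degrees, less where a joint would pass 70% of its speed; a pose out of reach is approached as far as the arm can. A call with a gripper value outside its range is refused whole. The fingers move at their own pace and stop on an object; "newtons" is the grip in N (left out, the last holds). Time passes only in rows, so rows that repeat a pose let the fingers close. It gives the time, the measured TCP pose, the force and the opening at its end, in the units of the state.
- env.read_state(): the state, without advancing time (a new reading comes with each control period).
- viewer.camera(name): name is "scene" or "top"; returns a dict with "color" (480x640x3 uint8, blue, green, red), "camera_matrix" (3x3 intrinsics, pixels), "k1" (the pictures are not rectified: a ray, as slopes to the right and down, at radius r is drawn at 1 + k1 r^2 times it, then the intrinsics apply), "extrinsics" (4x4, takes a point from camera to world coordinates). Camera axes: x right, y down, z forward; pixel columns grow to the right and rows downward; lengths in m; the calibration is good to about 2 mm. A picture is of the moment at which its call begins. There is no depth.
- job.hand_in(): hands the job in, once; it reports no verdict.
The state is a dict: "time_s": time; "joint_pos": joint angles; "joint_vel": joint speeds; "effort": joint torques, N m; "position": TCP position; "ee_rot": TCP orientation; "force": force on the tool from outside, world axes, zero at the start; "moment": the same for the moment, N m; "gripper_width": finger opening in m.
Only numpy, scipy, OpenCV 4.12 (cv2) and the standard library are available. Lean on these libraries where they do the work, as an engineer would, in place of code of your own. Each camera call takes 0.05 s, during which the arm holds its last target. There are 200 camera calls.

### The job

Take the orange-capped sample vial from the blue rack and press it gently but fully home in the empty turret pocket at the reader's green loading mark: it is glass in a snug sprung pocket, so feel your way in and never lean hard on it. Then turn the turret by its green handle exactly one click clockwise (seen from above), so that the new vial stands under the reading head, and let go. Leave the other vials, the pump bottle and the dish where they are.

Things in the scene. Friction and masses are not known exactly. Their poses are not given: they have to be found in the camera images.
- sample_mid (a point): Centre of the orange-capped glass vial (28 mm diameter, 95 mm tall, 75 g; foot 47.5 mm below this point, cap the top 19 mm), upright in one of the rack's three holes, in line with the other two vials. z along the vial, up. Straight sides. When home in the pocket only 55 mm of it stands above the rim, so grip it 15 to 35 mm above this centre.
- blank_mid (a point): White-capped vial of the same size in the rack, its centre. Leave it.
- control_mid (a point): Blue-capped vial of the same size in the rack, its centre. Leave it.
- rack: Blue fixed rack block, 190 x 50 x 28 mm; origin at the centre of its underside, x along its row of three holes, 65 mm apart, 30 mm wide, 22 mm deep.
- pocket (a point): Centre, at rim height, of the turret's well at the loading mark; moves with the turret; z up, x to its axis 85 mm away. In the well lies an empty grey sleeve (37 mm outside, bore 29.5 mm wide, 40 mm deep, 0.6 mm chamfer), clamped up to 3.4 mm off this point along x and along y: find it by feel. Its leaf spring drags on the vial (3 to 9 N) from 15 mm down. Home: foot on hard floor, centre 7.5 mm above this point.
- turret (a joint): Turret angle in rad, growing clockwise seen from above; 0 (within 0.03) at the start, one click is 1.047 (60 degrees). A sprung roller holds it in each click: about 0.25 N m is needed to leave one; beyond half-way it pulls into the next. The two pockets behind the one to be loaded are empty, the three ahead of it are full.
- knob (a point): Centre of the green handle bar on the turret's axis: 56 mm long (y of this point, turning with the turret), 18 mm thick (x, which points away from the pocket to be loaded), 24 mm tall; 160 mm above the table. Vials stand 71 mm and farther from the axis, their tops 9 mm below this point.
- reader: White fixed reader, base 280 x 300 x 44 mm; origin on the turret's axis at table height, axes parallel to the pocket point's at the start; the green loading mark is on its -x side, pockets lie 85 mm from the axis. The reading head, an arm 44 mm wide, reaches in from outside to 57 mm from the axis, 60 degrees clockwise of the mark; underside 158 mm, top 178 mm above the table, 7 mm over vials that are home.
- pump_mid (a point): Pump bottle, 64 mm diameter, 171 mm tall, this point 65 mm above its foot. Leave it.
- dish: Small steel dish, 76 mm diameter, 22 mm tall. Leave it.

How it is judged:
On the way, in this order (a step that is already met when the one before it is completed fails the run):
1. the sample vial is home in the pocket while the turret is still at the loading mark (z of sample_mid in the frame of pocket between 0.005 and 0.0093 m and horizontal distance between sample_mid and pocket below 0.0075 m and angle between sample_mid's own z axis and vertical below 0.06 rad and value of joint turret between -0.15 and 0.15 rad), for 0.2 s.
2. the turret has been turned one click, the vial still home (z of sample_mid in the frame of pocket between 0.005 and 0.0093 m and horizontal distance between sample_mid and pocket below 0.0075 m and angle between sample_mid's own z axis and vertical below 0.06 rad and value of joint turret between 0.9672 and 1.1272 rad), for 0.2 s.
At the end, for the whole second after the job is handed in: The orange-capped vial stands upright (within 0.06 rad) and fully home in the pocket (foot within 1.8 mm of the cup's floor, within 7.5 mm of the well's axis), the turret rests one click clockwise of its start (1.047 rad, within 0.08) and everything is still (all of step 2 and velocity of joint turret between -0.1 and 0.1 rad/s and linear speed of sample below 0.02 m/s); the robot touches nothing.
It fails at once if the glass vial pressed against the turret with more than 30 N (contact force between sample and turret above 30 N).
It fails at once if the turret turned past one click (beyond 1.4 rad) or the wrong way (value of joint turret above 1.4 rad or value of joint turret below -0.35 rad).
It fails at once if another vial, the pump bottle or the dish moved by more than 20 mm (distance of any of blank_mid, control_mid, pump_mid, dish from where it was at the start of the episode above 0.02 m).
It also fails if it takes over 72 s, if anything falls off the work surface, if the arm or the gripper's body presses on something with over 40 N, if the wrist force passes 120 N, or if a joint passes its speed limit or range.

## Working session

There is one attempt and no reset: what is moved stays moved. The work goes in short steps, Python scripts to look and compute and a tool call to move; the robot and the scene stay as the last step left them, time stands still between calls to the robot, and variables do not carry over. Pictures are saved under pics/ and viewed, about 8 in all and at most 12, crops included, and the job is handed in when it is done.

Besides the shell and the picture viewer there is one more tool, called after "Emit:" by a JSON object that holds its "fn" and its "kwargs", one argument or row to a line. apply_moves: Moves the arm, as the interface text tells. Its arguments: {"type":"object","properties":{"deltas":{"type":"array"},"newtons":{"type":"number"}},"required":["deltas"]}

```bash
mkdir -p pics; ls
python3 - <<'E'
from station import env, viewer
import cv2,numpy as np
print(env.read_state(), env.finger_overhang)
for n in("scene","top"):
    c=viewer.camera(n); cv2.imwrite(f"pics/{n}0.png",c["color"]); print(n,c["camera_matrix"],c["k1"],c["extrinsics"])
E
```

```text
pics
{'time_s': 0.0, 'joint_pos': array([ 1.12338627e+00,  3.51264295e-01,  1.65243237e+00,  5.78524731e-07,
        1.13909374e+00, -8.46180280e-02]), 'joint_vel': array([-7.05923925e-04,  8.08763722e-04,  9.24173394e-05, -1.30675838e-03,
        5.59451179e-04, -1.42764507e-03]), 'effort': array([-9.30547976e-04, -5.06090605e+01, -2.91403109e+01, -5.93827485e-05,
        4.40495161e-03, -7.65818129e-06]), 'position': array([0.19503324, 0.51391572, 0.2417399 ]), 'ee_rot': array([-3.14149090e+00,  1.19342042e-03,  1.20800412e+00]), 'force': array([ 0.29013365, -0.72789763,  0.22750123]), 'moment': array([-0.044321  ,  0.01624522,  0.02197158]), 'gripper_width': 0.08527461972695204} 0.011
scene [[502.08987905   0.         321.3676924 ]
 [  0.         502.08987905 241.1532171 ]
 [  0.           0.           1.        ]] -0.045662706349447885 [[-0.42469828  0.77526409 -0.46754354  0.9591141 ]
 [ 0.90522739  0.35567746 -0.23250143  0.17273198]
 [-0.01395531 -0.52197618 -0.85284589  0.88059102]
 [ 0.          0.          0.          1.        ]]
top [[497.91787815   0.         325.59218527]
 [  0.         497.91787815 231.97854813]
 [  0.           0.           1.        ]] -0.07055257713261816 [[-0.01696939 -0.99791036  0.06234536  0.49292678]
 [-0.99970038  0.01803386  0.01655091 -0.0565069 ]
 [-0.01764065 -0.06204582 -0.99791739  1.09688367]
 [ 0.          0.          0.          1.        ]]
```

View pics/scene0.png

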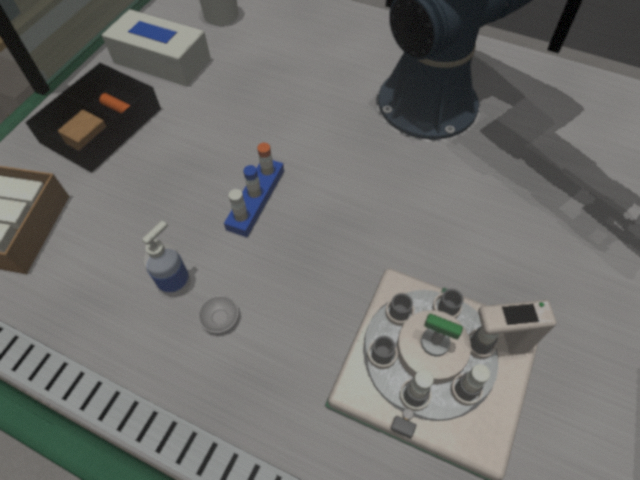

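View pics/top0.png

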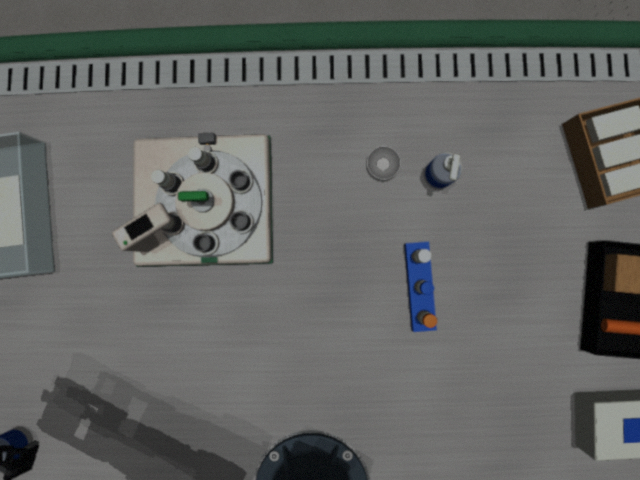

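The scene view shows the orange cap at (264,150), with the reader's axis around (436,345) and the loading pocket at about (450,300). The top view shows the orange cap at (428,320), the loading pocket at (205,242), the green mark at (209,260) and the handle at (193,196).

```bash
cat > h.py <<'E'
import cv2,numpy as np
from station import env,viewer
def ray(c,uv):
    K=c["camera_matrix"];p=(np.array(uv,float)-[K[0,2],K[1,2]])/[K[0,0],K[1,1]]
    q=p.copy()
    for _ in range(20): q=p/(1+c["k1"]*(q@q))
    E=c["extrinsics"];return E[:3,3],E[:3,:3]@np.array([q[0],q[1],1])
def plane(c,uv,z):
    o,d=ray(c,uv);return o+d*(z-o[2])/d[2]
def proj(c,P):
    E=c["extrinsics"];q=E[:3,:3].T@(np.array(P)-E[:3,3]);q=q[:2]/q[2];q=q*(1+c["k1"]*(q@q))
    K=c["camera_matrix"];return q*K[0,0]+K[:2,2]
def tri(a,ua,b,ub):
    o1,d1=ray(a,ua);o2,d2=ray(b,ub)
    s=np.linalg.lstsq(np.c_[d1,-d2],o2-o1,rcond=None)[0]
    p,q=o1+s[0]*d1,o2+s[1]*d2;return (p+q)/2,np.linalg.norm(p-q)
def blobs(img,lo,hi,amin=20):
    m=cv2.inRange(cv2.cvtColor(img,cv2.COLOR_BGR2HSV),np.array(lo),np.array(hi))
    n,l,s,ce=cv2.connectedComponentsWithStats(m)
    return [(s[i,4],ce[i].round(2),s[i,:4]) for i in range(1,n) if s[i,4]>=amin],l
E
python3 - <<'E'
from h import *
C={n:viewer.camera(n) for n in("scene","top")}
for n,c in C.items():
    print(n,"orange",[b for b in blobs(c["color"],(3,120,80),(18,255,255))[0]])
    print(n,"green",[b for b in blobs(c["color"],(50,90,30),(85,255,255))[0]])
    print(n,"blue",[b for b in blobs(c["color"],(105,130,60),(130,255,255),60)[0]])
t=C["top"]["color"][130:280,120:280];s=C["scene"]["color"][265:465,320:560]
cv2.imwrite("pics/a.png",cv2.resize(t,None,fx=4,fy=4,interpolation=cv2.INTER_CUBIC))
cv2.imwrite("pics/b.png",cv2.resize(s,None,fx=3,fy=3,interpolation=cv2.INTER_CUBIC))
E
```

```text
scene orange [(np.int32(305), array([113.42, 102.26]), array([99, 93, 31, 19], dtype=int32)), (np.int32(99), array([263.42, 147.88]), array([258, 143,  12,  11], dtype=int32))]
scene green [(np.int32(296), array([444.04, 324.52]), array([427, 315,  35,  20], dtype=int32)), (np.int32(6092), array([ 65.82, 440.97]), array([  0, 381, 169,  99], dtype=int32))]
scene blue [(np.int32(441), array([152.15,  31.69]), array([130,  22,  44,  20], dtype=int32)), (np.int32(876), array([254.11, 195.57]), array([225, 162,  57,  68], dtype=int32))]
top orange [(np.int32(221), array([600.05, 152.  ]), array([579, 114,  61,  65], dtype=int32)), (np.int32(194), array([619.6 , 195.02]), array([599, 180,  41,  23], dtype=int32)), (np.int32(860), array([627.75, 273.87]), array([615, 255,  25,  38], dtype=int32)), (np.int32(139), array([429.58, 320.24]), array([423, 314,  14,  13], dtype=int32)), (np.int32(384), array([622.92, 326.67]), array([606, 320,  34,  15], dtype=int32))]
top green [(np.int32(16119), array([320.13,  37.32]), array([  0,  20, 640,  42], dtype=int32)), (np.int32(261), array([193.13, 195.9 ]), array([178, 191,  30,  11], dtype=int32)), (np.int32(59), array([208.88, 259.53]), array([202, 258,  15,   4], dtype=int32))]
top blue [(np.int32(1562), array([419.1 , 285.86]), array([405, 242,  31,  90], dtype=int32)), (np.int32(371), array([631.46, 430.1 ]), array([624, 419,  16,  24], dtype=int32))]
```

View pics/a.png

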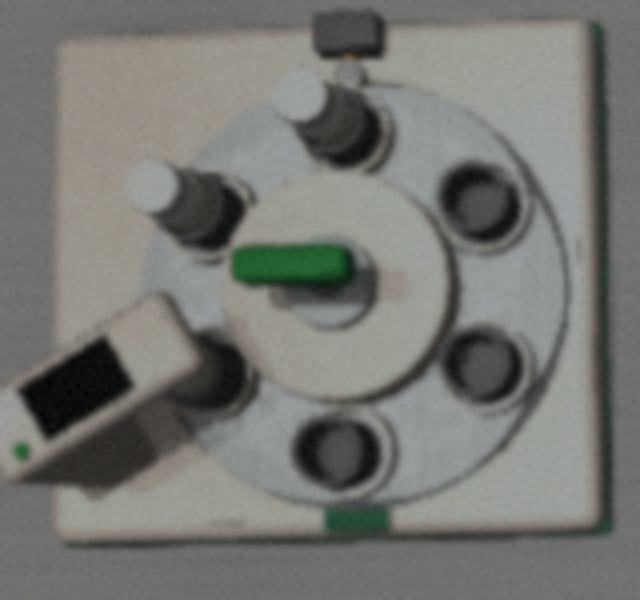

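View pics/b.png

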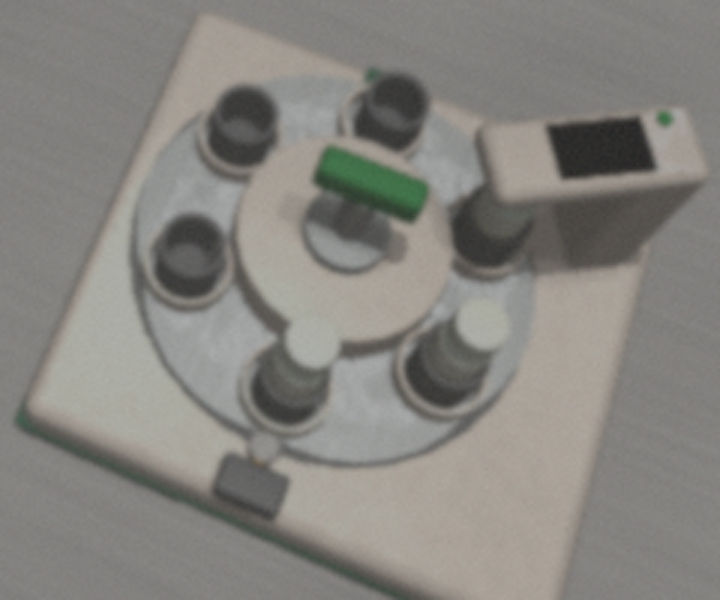

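The zoomed top crop puts the loading sleeve's mouth at about (332,452), or full-frame (203,243). In the zoomed scene crop its mouth is at about (397,100), or full-frame (452.3,298.3). The handle is visible in both.

```bash
cat >> h.py <<'E'
from scipy.spatial.transform import Rotation as R
def go(P,yaw,s=None):
    s=s or env.read_state();R0=R.from_euler('xyz',s["ee_rot"]);T=R.from_euler('xyz',[np.pi,0,yaw])
    return (R0.inv().apply(np.array(P)-s["position"])*1e3).round(1),(R0.inv()*T).as_rotvec().round(3)
E
python3 - <<'E'
from h import *
C={n:viewer.camera(n) for n in("scene","top")};a,b=C["scene"],C["top"]
print("cap",tri(a,[263.42,147.88],b,[429.58,320.24]), plane(b,[429.58,320.24],.098))
print("knob",tri(a,[444.04,324.52],b,[193.13,195.9]),plane(b,[193.1,195.9],.168),plane(a,[444.04,324.52],.166))
print("sleeve",tri(a,[452.3,298.3],b,[202.8,243]),plane(a,[452.3,298.3],.096),plane(b,[202.8,243],.096))
print("mark",plane(b,[208.9,259.5],.044))
# disc outline & base edges from crop a
cr=lambda u,v:(120+(u-1.5)/4,130+(v-1.5)/4)
for nm,p,z in [("edgeR1",(597,40),.044),("edgeR2",(601,510),.044),("edgeL1",(58,60),.044),("edgeL2",(55,530),.044),("bot1",(70,540),.044),("bot2",(590,530),.044),("top1",(70,40),.044),("top2",(580,23),.044)]:
    print(nm,plane(b,cr(*p),z)[:2].round(4))
# bar direction from green mask
for n,c in C.items():
    bl,l=blobs(c["color"],(50,90,30),(85,255,255)); 
    i=[i for i in range(1,l.max()+1) if 200<(l==i).sum()<400][0]
    print(n,cv2.minAreaRect(np.argwhere(l==i)[:,::-1].astype(np.float32)))
    r=cv2.boxPoints(cv2.minAreaRect(np.argwhere(l==i)[:,::-1].astype(np.float32)))
    W=np.array([plane(c,p,.168)[:2] for p in r]);print(W.round(4).tolist())
# disc ring (reader): rack blue rect
bl,l=blobs(b["color"],(105,130,60),(130,255,255),500);i=l[286,410]
rr=cv2.minAreaRect(np.argwhere(l==i)[:,::-1].astype(np.float32));print("rack",[plane(b,p,.028)[:2].round(4).tolist() for p in cv2.boxPoints(rr)])
print(go([.4,.25,.32],.6),go([.4,0,.32],0))
E
```

```text
cap (array([ 0.37602672, -0.24438647,  0.09968907]), np.float64(0.0014503785304319206)) [ 0.37548866 -0.24405789  0.098     ]
knob (array([0.62423107, 0.20958583, 0.16655288]), np.float64(0.0002743236105614576)) [0.62407196 0.20909645 0.168     ] [0.62391011 0.20974114 0.166     ]
sleeve (array([0.53756812, 0.21109035, 0.09226826]), np.float64(0.0009280128704441461)) [0.53934995 0.21133517 0.096     ] [0.53755528 0.20964672 0.096     ]
mark [0.50449103 0.21041982 0.044     ]
edgeR1 [0.7603 0.0798]
edgeR2 [0.5075 0.0799]
edgeL1 [0.7576 0.3762]
edgeL2 [0.5013 0.3752]
bot1 [0.4958 0.3669]
bot2 [0.497  0.0859]
top1 [0.7685 0.3697]
top2 [0.7699 0.089 ]
scene ((443.89654541015625, 324.75860595703125), (34.539337158203125, 8.913376808166504), 21.801410675048828)
[[0.6329, 0.184], [0.618, 0.1842], [0.6177, 0.235], [0.6325, 0.2344]]
top ((192.5, 195.5), (9.0, 29.0), 90.0)
[[0.6341, 0.2383], [0.6328, 0.1824], [0.6157, 0.1824], [0.6169, 0.2382]]
rack [[0.5321, -0.2075], [0.5357, -0.2608], [0.3475, -0.272], [0.344, -0.2192]]
(array([-174.3,  285.3,  -77.8]), array([0.   , 0.   , 0.608])) (array([-408. ,  374. ,  -77.7]), array([0.   , 0.   , 1.208]))
```

Run:
```python
from h import *
print(go([.42,.1,.28],.3),go([.3755,-.244,.16],0))
```

```text
(array([-307.4,  357.2,  -37.8]), array([0.   , 0.   , 0.908])) (array([-644.7,  437.7,   82.3]), array([0.   , 0.   , 1.208]))
```

Emit:
{"fn": "apply_moves", "kwargs": {
  "deltas": [
    {"xyz": [-307,357,-38],"angular": [0,0,0.908],"jaw": 50},
    {"xyz": [-307,357,-38],"angular": [0,0,0.908],"jaw": 50},
    {"xyz": [-307,357,-38],"angular": [0,0,0.908],"jaw": 50},
    {"xyz": [-307,357,-38],"angular": [0,0,0.908],"jaw": 50},
    {"xyz": [-307,357,-38],"angular": [0,0,0.908],"jaw": 50},
    {"xyz": [-307,357,-38],"angular": [0,0,0.908],"jaw": 50},
    {"xyz": [-307,357,-38],"angular": [0,0,0.908],"jaw": 50},
    {"xyz": [-307,357,-38],"angular": [0,0,0.908],"jaw": 50},
    {"xyz": [-645,438,82],"angular": [0,0,1.208],"jaw": 50},
    {"xyz": [-645,438,82],"angular": [0,0,1.208],"jaw": 50},
    {"xyz": [-645,438,82],"angular": [0,0,1.208],"jaw": 50},
    {"xyz": [-645,438,82],"angular": [0,0,1.208],"jaw": 50},
    {"xyz": [-645,438,82],"angular": [0,0,1.208],"jaw": 50},
    {"xyz": [-645,438,82],"angular": [0,0,1.208],"jaw": 50},
    {"xyz": [-645,438,82],"angular": [0,0,1.208],"jaw": 50},
    {"xyz": [-645,438,82],"angular": [0,0,1.208],"jaw": 50}
  ]
}}

```text
time_s: 2.3
position: [0.3756, -0.2441, 0.1604]
ee_rot: [-3.142, 0.0, -0.001]
force: [-0.6, 0.5, -0.6]
gripper_width: 0.0498
```

Run:
```python
from h import *
print(env.read_state()["joint_pos"],go([.3755,-.244,.0725],0))
c=viewer.camera("scene");cv2.imwrite("pics/c.png",cv2.resize(c["color"][50:250,160:380],None,fx=3,fy=3,interpolation=cv2.INTER_CUBIC))
```

```text
[-6.80132180e-01  2.83162493e-01  1.98493232e+00 -2.73243088e-04
  8.73844281e-01 -6.79346777e-01] (array([-0.1, -0.1, 87.9]), array([-0.   ,  0.   , -0.001]))
```

View pics/c.png

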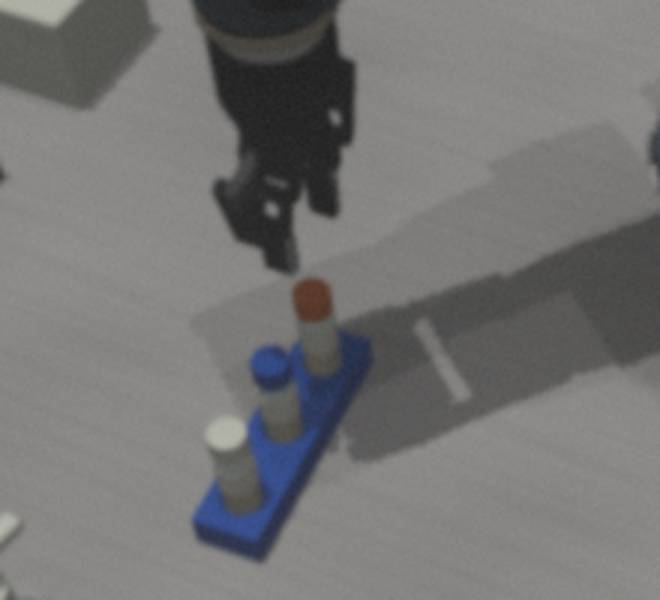

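The jaws stand above the orange cap at crop (312,300), straddling it along the row. I'll descend and grip with low force.

Emit:
{"fn": "apply_moves", "kwargs": {
  "deltas": [
    {"xyz": [0,0,45],"angular": [0,0,0],"jaw": 50},
    {"xyz": [0,0,75],"angular": [0,0,0],"jaw": 50},
    {"xyz": [0,0,88],"angular": [0,0,0],"jaw": 50},
    {"xyz": [0,0,88],"angular": [0,0,0],"jaw": 50}
  ]
}}

```text
time_s: 2.85
position: [0.3761, -0.2432, 0.0728]
ee_rot: [3.142, 0.0, 0.002]
force: [-0.4, -0.1, 0.3]
gripper_width: 0.0503
```

Emit:
{"fn": "apply_moves", "kwargs": {
  "newtons": 25,
  "deltas": [
    {"xyz": [0,0,0],"angular": [0,0,0],"jaw": 20},
    {"xyz": [0,0,0],"angular": [0,0,0],"jaw": 20},
    {"xyz": [0,0,0],"angular": [0,0,0],"jaw": 20},
    {"xyz": [0,0,0],"angular": [0,0,0],"jaw": 20}
  ]
}}

```text
time_s: 3.35
position: [0.3764, -0.2435, 0.0737]
ee_rot: [3.141, -0.001, 0.002]
force: [-3.0, 1.4, 7.2]
gripper_width: 0.0273
```

Emit:
{"fn": "apply_moves", "kwargs": {
  "deltas": [
    {"xyz": [0,0,-5],"angular": [0,0,0],"jaw": 20},
    {"xyz": [0,0,-30],"angular": [0,0,0],"jaw": 20},
    {"xyz": [0,0,-80],"angular": [0,0,0],"jaw": 20},
    {"xyz": [0,0,-130],"angular": [0,0,0],"jaw": 20},
    {"xyz": [0,0,-140],"angular": [0,0,0],"jaw": 20},
    {"xyz": [0,0,-140],"angular": [0,0,0],"jaw": 20}
  ]
}}

```text
time_s: 4.1
position: [0.3763, -0.2434, 0.2139]
ee_rot: [3.14, -0.002, 0.001]
force: [0.1, -0.2, -1.4]
gripper_width: 0.0279
```

Run:
```python
from h import *
s=env.read_state();print(s["force"],s["moment"],go([.538,.21,.22],0))
C={n:viewer.camera(n) for n in("scene","top")}
B={n:[x for x in blobs(c["color"],(3,100,60),(18,255,255))[0]] for n,c in C.items()};print(B)
for n,c in C.items(): print(n,proj(c,s["position"]+[0,0,8]))
```

```text
[ 0.1022834  -0.24016421 -1.37134295] [0.00876591 0.00232704 0.02076961] (array([ 162.4, -453.1,   -6.5]), array([ 0.002, -0.002,  0.001]))
{'scene': [(np.int32(366), array([113.35, 102.3 ]), array([99, 92, 32, 21], dtype=int32)), (np.int32(56), array([259.41,  98.27]), array([257,  92,   6,  14], dtype=int32)), (np.int32(831), array([ 80.36, 125.66]), array([ 58, 110,  46,  33], dtype=int32))], 'top': [(np.int32(876), array([607.68, 156.77]), array([578,  99,  62, 105], dtype=int32)), (np.int32(929), array([627.32, 273.79]), array([614, 254,  26,  40], dtype=int32)), (np.int32(443), array([622.33, 326.61]), array([605, 319,  35,  16], dtype=int32))]}
scene [340.60668897 609.11917921]
top [321.16486869 254.97644494]
```

Emit:
{"fn": "apply_moves", "kwargs": {
  "deltas": [
    {"xyz": [20,-55,-6],"angular": [0.002,-0.002,0],"jaw": 20},
    {"xyz": [40,-110,-6],"angular": [0.002,-0.002,0],"jaw": 20},
    {"xyz": [60,-165,-6],"angular": [0.002,-0.002,0],"jaw": 20},
    {"xyz": [80,-220,-6],"angular": [0.002,-0.002,0],"jaw": 20},
    {"xyz": [100,-275,-6],"angular": [0.002,-0.002,0],"jaw": 20},
    {"xyz": [120,-330,-6],"angular": [0.002,-0.002,0],"jaw": 20},
    {"xyz": [140,-385,-6],"angular": [0.002,-0.002,0],"jaw": 20},
    {"xyz": [155,-430,-6],"angular": [0.002,-0.002,0],"jaw": 20},
    {"xyz": [162,-453,-6],"angular": [0.002,-0.002,0],"jaw": 20},
    {"xyz": [162,-453,10],"angular": [0.002,-0.002,0],"jaw": 20},
    {"xyz": [162,-453,30],"angular": [0.002,-0.002,0],"jaw": 20},
    {"xyz": [162,-453,40],"angular": [0.002,-0.002,0],"jaw": 20},
    {"xyz": [162,-453,40],"angular": [0.002,-0.002,0],"jaw": 20},
    {"xyz": [162,-453,40],"angular": [0.002,-0.002,0],"jaw": 20}
  ]
}}

```text
time_s: 5.95
position: [0.5373, 0.21, 0.173]
ee_rot: [-3.139, 0.002, 0.001]
force: [-0.7, 0.1, -0.9]
gripper_width: 0.0272
```

Run:
```python
from h import *
s=env.read_state();print(s["position"],s["force"],s["moment"],s["joint_pos"],go([.538,.21,.165],0))
C={n:viewer.camera(n) for n in("scene","top")}
for n,c in C.items():
    print(n,proj(c,s["position"]+[0,0,-.0677]),proj(c,[.538,.21,.096]))
a=cv2.resize(C["scene"]["color"][220:370,380:530],None,fx=4,fy=4,interpolation=cv2.INTER_CUBIC)[:, :400]
a=cv2.resize(C["scene"]["color"][225:350,400:500],None,fx=4,fy=4,interpolation=cv2.INTER_CUBIC)
b=cv2.resize(C["top"]["color"][180:305,150:250],None,fx=4,fy=4,interpolation=cv2.INTER_CUBIC)
cv2.imwrite("pics/d.png",np.hstack([a,b]))
```

```text
[0.53731557 0.20998429 0.17295989] [-0.72136537  0.14351753 -0.86508732] [-0.04038396 -0.02731045  0.02688613] [0.29052721 0.47792568 1.64574282 0.00354394 1.01942993 0.28756973] (array([0.7, 0. , 8. ]), array([-0.002,  0.002,  0.001]))
scene [453.03951919 294.69162542] [451.79132379 297.35204812]
top [201.4256048  242.93744762] [202.62768826 242.78396128]
```

View pics/d.png

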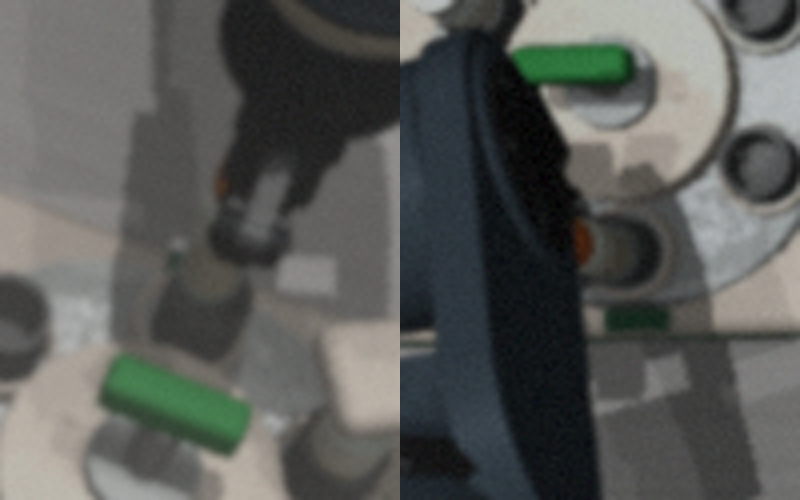

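The left half shows the vial's foot just above the dark sleeve mouth at crop (205,290), and the right half agrees. I'll lower it slowly and feel for contact.

Emit:
{"fn": "apply_moves", "kwargs": {
  "newtons": 20,
  "deltas": [
    {"xyz": [0.7,0,3],"angular": [-0.002,0.002,0],"jaw": 20},
    {"xyz": [0.7,0,5],"angular": [-0.002,0.002,0],"jaw": 20},
    {"xyz": [0.7,0,7],"angular": [-0.002,0.002,0],"jaw": 20},
    {"xyz": [0.7,0,8],"angular": [-0.002,0.002,0],"jaw": 20},
    {"xyz": [0.7,0,8],"angular": [-0.002,0.002,0],"jaw": 20}
  ]
}}

```text
time_s: 6.68
position: [0.538, 0.2102, 0.1651]
ee_rot: [-3.141, 0.0, 0.001]
force: [0.6, -0.5, -1.5]
gripper_width: 0.0271
```

Emit:
{"fn": "apply_moves", "kwargs": {
  "deltas": [
    {"xyz": [0,0,1],"angular": [0,0,0],"jaw": 20},
    {"xyz": [0,0,2],"angular": [0,0,0],"jaw": 20},
    {"xyz": [0,0,2],"angular": [0,0,0],"jaw": 20}
  ]
}}

```text
time_s: 7.05
position: [0.5382, 0.2103, 0.1635]
ee_rot: [-3.141, -0.001, 0.001]
force: [-0.7, 0.5, 4.3]
gripper_width: 0.0275
```

Emit:
{"fn": "apply_moves", "kwargs": {
  "deltas": [
    {"xyz": [0,0,0.5],"angular": [0,0,0],"jaw": 20},
    {"xyz": [0,0,1],"angular": [0,0,0],"jaw": 20}
  ]
}}

```text
time_s: 7.3
position: [0.5384, 0.2104, 0.1632]
ee_rot: [-3.14, -0.001, 0.001]
force: [-2.8, 0.2, 10.7]
gripper_width: 0.0272
```

Run:
```python
from h import *
s=env.read_state();print(s["position"],s["force"],s["moment"])
```

```text
[0.5384437  0.21044461 0.16321498] [-2.84821447  0.19946329 10.67828077] [-0.12171015  0.67358193 -0.04362025]
```

Emit:
{"fn": "apply_moves", "kwargs": {
  "deltas": [
    {"xyz": [-0.5,0,0.4],"angular": [0,0,0],"jaw": 20},
    {"xyz": [-1,0,0.4],"angular": [0,0,0],"jaw": 20},
    {"xyz": [-1.5,0,0.5],"angular": [0,0,0],"jaw": 20},
    {"xyz": [-1.5,0,0.7],"angular": [0,0,0],"jaw": 20}
  ]
}}

```text
time_s: 7.8
position: [0.5376, 0.2105, 0.1632]
ee_rot: [-3.14, -0.003, 0.001]
force: [0.7, -0.1, 7.6]
gripper_width: 0.0275
```

Run:
```python
from h import *
s=env.read_state();print(s["position"],s["force"],s["moment"])
```

```text
[0.53755489 0.210535   0.16323732] [ 0.70815377 -0.08746252  7.57114648] [-0.15901201  0.03533958 -0.02300142]
```

Emit:
{"fn": "apply_moves", "kwargs": {
  "deltas": [
    {"xyz": [0,-0.5,0.2],"angular": [0,0,0],"jaw": 20},
    {"xyz": [0,-1,0.3],"angular": [0,0,0],"jaw": 20},
    {"xyz": [0,-1.5,0.5],"angular": [0,0,0],"jaw": 20},
    {"xyz": [0,-2,0.7],"angular": [0,0,0],"jaw": 20}
  ]
}}

```text
time_s: 8.3
position: [0.5376, 0.2124, 0.163]
ee_rot: [-3.14, -0.003, 0.001]
force: [-2.4, -1.5, 8.1]
gripper_width: 0.0274
```

Run:
```python
from h import *
s=env.read_state();print(s["position"],s["force"],s["moment"])
```

```text
[0.53758197 0.21240532 0.16298147] [-2.40813946 -1.54413151  8.08613763] [-0.48660811  0.57039998 -0.00398568]
```

Emit:
{"fn": "apply_moves", "kwargs": {
  "deltas": [
    {"xyz": [-0.7,0,0.2],"angular": [0,0,0],"jaw": 20},
    {"xyz": [-1.4,0,0.4],"angular": [0,0,0],"jaw": 20},
    {"xyz": [-2,0,0.6],"angular": [0,0,0],"jaw": 20},
    {"xyz": [-2,0,0.8],"angular": [0,0,0],"jaw": 20}
  ]
}}

```text
time_s: 8.8
position: [0.5365, 0.2124, 0.163]
ee_rot: [-3.14, -0.006, 0.002]
force: [2.0, -1.0, 8.0]
gripper_width: 0.0276
```

Run:
```python
from h import *
s=env.read_state();print(s["position"],s["force"],s["moment"])
```

```text
[0.53654909 0.21240232 0.1629513 ] [ 2.0403829  -0.96558745  8.015294  ] [-0.48268161 -0.28329227  0.04397438]
```

```bash
cat > rd.py <<'E'
from h import *
s=env.read_state();F,M=s["force"],s["moment"];L=.19
print(s["position"].round(4),s["ee_rot"].round(4),F.round(2),M.round(3))
if F[2]>3: print("contact mm dx,dy",(-(M[1]+L*F[0])/F[2]*1e3).round(1),((M[0]-L*F[1])/F[2]*1e3).round(1))
E
python3 - <<'E'
from h import *
print(go([.54,.2125,.165],0))
E
```

```text
(array([ 3.5, -0.1, -2. ]), array([-0.001, -0.006,  0.002]))
```

Emit:
{"fn": "apply_moves", "kwargs": {
  "deltas": [
    {"xyz": [0,0,-2],"angular": [0,-0.006,0.002],"jaw": 20},
    {"xyz": [3.5,0,-2],"angular": [-0.001,-0.006,0.002],"jaw": 20},
    {"xyz": [3.5,0,-2],"angular": [-0.001,-0.006,0.002],"jaw": 20},
    {"xyz": [3.5,0,-1],"angular": [-0.001,-0.006,0.002],"jaw": 20},
    {"xyz": [3.5,0,0],"angular": [-0.001,-0.006,0.002],"jaw": 20},
    {"xyz": [3.5,0,0.6],"angular": [-0.001,-0.006,0.002],"jaw": 20},
    {"xyz": [3.5,0,0.6],"angular": [-0.001,-0.006,0.002],"jaw": 20}
  ]
}}

```text
time_s: 9.68
position: [0.5402, 0.2125, 0.163]
ee_rot: [-3.141, -0.001, -0.0]
force: [-1.8, -0.5, 5.1]
gripper_width: 0.0273
```

```bash
python3 rd.py
```

```text
[0.5402 0.2125 0.163 ] [-3.141e+00 -6.000e-04 -3.000e-04] [-1.77 -0.53  5.13] [-0.094  0.316 -0.024]
contact mm dx,dy 4.1 1.5
```

Emit:
{"fn": "apply_moves", "kwargs": {
  "deltas": [
    {"xyz": [0,0,0.6],"angular": [0,0,0],"jaw": 20},
    {"xyz": [0,0,0.9],"angular": [0,0,0],"jaw": 20},
    {"xyz": [0,0,0.9],"angular": [0,0,0],"jaw": 20}
  ]
}}

```text
time_s: 10.05
position: [0.5403, 0.2126, 0.1629]
ee_rot: [-3.141, -0.001, -0.0]
force: [-3.7, -0.2, 7.9]
gripper_width: 0.0275
```

```bash
python3 rd.py
```

```text
[0.5403 0.2126 0.1629] [-3.1408e+00 -1.3000e-03 -3.0000e-04] [-3.67 -0.2   7.88] [-0.236  0.517 -0.07 ]
contact mm dx,dy 22.9 -25.2
```

Emit:
{"fn": "apply_moves", "kwargs": {
  "deltas": [
    {"xyz": [0,0,-1.5],"angular": [-0.001,0,0],"jaw": 20},
    {"xyz": [-1.3,-1.7,-1.5],"angular": [-0.001,-0.001,0],"jaw": 20},
    {"xyz": [-1.3,-1.7,-1],"angular": [-0.001,-0.001,0],"jaw": 20},
    {"xyz": [-1.3,-1.7,0],"angular": [-0.001,-0.001,0],"jaw": 20},
    {"xyz": [-1.3,-1.7,0.5],"angular": [-0.001,-0.001,0],"jaw": 20},
    {"xyz": [-1.3,-1.7,0.9],"angular": [-0.001,-0.001,0],"jaw": 20},
    {"xyz": [-1.3,-1.7,0.9],"angular": [-0.001,-0.001,0],"jaw": 20}
  ]
}}

```text
time_s: 10.92
position: [0.539, 0.2143, 0.1619]
ee_rot: [3.141, -0.0, -0.0]
force: [-0.5, 0.3, -1.6]
gripper_width: 0.0275
```

```bash
python3 rd.py
```

```text
[0.539  0.2143 0.1619] [ 3.1415e+00 -3.0000e-04 -3.0000e-04] [-0.51  0.29 -1.63] [ 0.12   0.01  -0.047]
```

Clear of contact and below rim height, so the foot is in the bore. I'll go further down.

Emit:
{"fn": "apply_moves", "kwargs": {
  "deltas": [
    {"xyz": [0,0,1],"angular": [0,0,0],"jaw": 20},
    {"xyz": [0,0,2],"angular": [0,0,0],"jaw": 20},
    {"xyz": [0,0,3],"angular": [0,0,0],"jaw": 20},
    {"xyz": [0,0,3],"angular": [0,0,0],"jaw": 20}
  ]
}}

```text
time_s: 11.42
position: [0.539, 0.2144, 0.1588]
ee_rot: [3.142, -0.0, -0.0]
force: [0.1, 1.8, -0.4]
gripper_width: 0.0271
```

```bash
python3 rd.py
```

```text
[0.539  0.2144 0.1588] [ 3.1415e+00 -3.0000e-04 -3.0000e-04] [ 0.06  1.78 -0.4 ] [ 0.224 -0.051  0.029]
```

Emit:
{"fn": "apply_moves", "kwargs": {
  "deltas": [
    {"xyz": [0,-0.3,1.5],"angular": [0,0,0],"jaw": 20},
    {"xyz": [0,-0.3,3],"angular": [0,0,0],"jaw": 20},
    {"xyz": [0,-0.3,4.5],"angular": [0,0,0],"jaw": 20},
    {"xyz": [0,-0.3,6],"angular": [0,0,0],"jaw": 20},
    {"xyz": [0,-0.3,7],"angular": [0,0,0],"jaw": 20},
    {"xyz": [0,-0.3,7],"angular": [0,0,0],"jaw": 20}
  ]
}}

```text
time_s: 12.18
position: [0.5389, 0.2147, 0.1517]
ee_rot: [3.141, -0.0, -0.0]
force: [-0.0, 0.0, -1.2]
gripper_width: 0.0272
```

```bash
python3 rd.py
```

```text
[0.5389 0.2147 0.1517] [ 3.1415e+00 -0.0000e+00 -3.0000e-04] [-0.03  0.05 -1.19] [0.077 0.04  0.004]
```

Emit:
{"fn": "apply_moves", "kwargs": {
  "newtons": 35,
  "deltas": [
    {"xyz": [0,0,1],"angular": [0,0,0],"jaw": 20},
    {"xyz": [0,0,2.5],"angular": [0,0,0],"jaw": 20},
    {"xyz": [0,0,4],"angular": [0,0,0],"jaw": 20},
    {"xyz": [0,0,5.5],"angular": [0,0,0],"jaw": 20},
    {"xyz": [0,0,7],"angular": [0,0,0],"jaw": 20},
    {"xyz": [0,0,8],"angular": [0,0,0],"jaw": 20},
    {"xyz": [0,0,8],"angular": [0,0,0],"jaw": 20}
  ]
}}

```text
time_s: 13.05
position: [0.5387, 0.2147, 0.1435]
ee_rot: [3.141, 0.001, -0.0]
force: [-2.2, 1.2, 1.1]
gripper_width: 0.0274
```

```bash
python3 rd.py
```

```text
[0.5387 0.2147 0.1435] [ 3.1414e+00  6.0000e-04 -3.0000e-04] [-2.16  1.18  1.14] [ 0.172  0.53  -0.024]
```

Emit:
{"fn": "apply_moves", "kwargs": {
  "deltas": [
    {"xyz": [-0.3,-0.1,1.5],"angular": [0,0,0],"jaw": 20},
    {"xyz": [-0.3,-0.1,3],"angular": [0,0,0],"jaw": 20},
    {"xyz": [-0.3,-0.1,4.5],"angular": [0,0,0],"jaw": 20},
    {"xyz": [-0.3,-0.1,6],"angular": [0,0,0],"jaw": 20},
    {"xyz": [-0.3,-0.1,7.5],"angular": [0,0,0],"jaw": 20},
    {"xyz": [-0.3,-0.1,9],"angular": [0,0,0],"jaw": 20},
    {"xyz": [-0.3,-0.1,9],"angular": [0,0,0],"jaw": 20}
  ]
}}

```text
time_s: 13.92
position: [0.5383, 0.2147, 0.1342]
ee_rot: [3.141, 0.001, -0.0]
force: [-0.8, 1.4, -0.7]
gripper_width: 0.027
```

```bash
python3 rd.py
```

```text
[0.5383 0.2147 0.1342] [ 3.1413e+00  9.0000e-04 -3.0000e-04] [-0.75  1.42 -0.74] [ 0.28   0.212 -0.009]
```

Emit:
{"fn": "apply_moves", "kwargs": {
  "deltas": [
    {"xyz": [-0.1,-0.1,1.5],"angular": [0,0,0],"jaw": 20},
    {"xyz": [-0.1,-0.1,3],"angular": [0,0,0],"jaw": 20},
    {"xyz": [-0.1,-0.1,4.5],"angular": [0,0,0],"jaw": 20},
    {"xyz": [-0.1,-0.1,6],"angular": [0,0,0],"jaw": 20}
  ]
}}

```text
time_s: 14.42
position: [0.5383, 0.2148, 0.1282]
ee_rot: [3.141, 0.001, -0.0]
force: [-2.0, 0.4, 2.0]
gripper_width: 0.0273
```

```bash
python3 rd.py
```

```text
[0.5383 0.2148 0.1282] [ 3.1414e+00  7.0000e-04 -3.0000e-04] [-1.97  0.38  1.96] [ 0.238  0.339 -0.003]
```

Emit:
{"fn": "apply_moves", "kwargs": {
  "deltas": [
    {"xyz": [-0.2,0,1],"angular": [0,0,0],"jaw": 20},
    {"xyz": [-0.2,0,2],"angular": [0,0,0],"jaw": 20},
    {"xyz": [-0.2,0,3],"angular": [0,0,0],"jaw": 20},
    {"xyz": [-0.2,0,3.7],"angular": [0,0,0],"jaw": 20}
  ]
}}

```text
time_s: 14.92
position: [0.5381, 0.2148, 0.1244]
ee_rot: [3.141, 0.001, -0.0]
force: [-0.6, 1.6, 3.6]
gripper_width: 0.0273
```

Emit:
{"fn": "apply_moves", "kwargs": {
  "deltas": [
    {"xyz": [0,0,0.5],"angular": [0,0,0],"jaw": 20},
    {"xyz": [0,0,1],"angular": [0,0,0],"jaw": 20},
    {"xyz": [0,0,1.3],"angular": [0,0,0],"jaw": 20}
  ]
}}

```text
time_s: 15.3
position: [0.5382, 0.2149, 0.1235]
ee_rot: [3.141, 0.0, -0.0]
force: [-2.8, 0.6, 8.9]
gripper_width: 0.0268
```

```bash
python3 rd.py
```

```text
[0.5382 0.2149 0.1235] [ 3.1415e+00  3.0000e-04 -3.0000e-04] [-2.83  0.61  8.92] [ 0.16   0.53  -0.014]
contact mm dx,dy 0.8 5.0
```

Emit:
{"fn": "apply_moves", "kwargs": {
  "deltas": [
    {"xyz": [-0.1,0,0.5],"angular": [0,0,0],"jaw": 20},
    {"xyz": [-0.1,0,0.8],"angular": [0,0,0],"jaw": 20},
    {"xyz": [-0.1,0,0.8],"angular": [0,0,0],"jaw": 20}
  ]
}}

```text
time_s: 15.68
position: [0.5382, 0.2149, 0.1234]
ee_rot: [-3.142, -0.0, -0.0]
force: [-4.2, -0.2, 11.2]
gripper_width: 0.0273
```

```bash
python3 rd.py
```

```text
[0.5382 0.2149 0.1234] [-3.1416e+00 -2.0000e-04 -2.0000e-04] [-4.23 -0.21 11.24] [ 0.056  0.726 -0.002]
contact mm dx,dy 7.0 8.5
```

Emit:
{"fn": "apply_moves", "kwargs": {
  "deltas": [
    {"xyz": [0,0,0.1],"angular": [0,0,0],"jaw": 44},
    {"xyz": [0,0,0.1],"angular": [0,0,0],"jaw": 44},
    {"xyz": [0,0,0],"angular": [0,0,0],"jaw": 44}
  ]
}}

```text
time_s: 16.05
position: [0.5382, 0.2148, 0.1232]
ee_rot: [3.141, 0.0, -0.0]
force: [0.2, -0.1, 0.2]
gripper_width: 0.0438
```

Emit:
{"fn": "apply_moves", "kwargs": {
  "deltas": [
    {"xyz": [0,0,-20],"angular": [0,0,0],"jaw": 44},
    {"xyz": [0,0,-70],"angular": [0,0,0],"jaw": 44},
    {"xyz": [0,0,-120],"angular": [0,0,0],"jaw": 44},
    {"xyz": [-60,0,-130],"angular": [0,0,0],"jaw": 44},
    {"xyz": [-120,60,-130],"angular": [0,0,0],"jaw": 44},
    {"xyz": [-140,120,-130],"angular": [0,0,0],"jaw": 44},
    {"xyz": [-140,180,-130],"angular": [0,0,0],"jaw": 44},
    {"xyz": [-140,180,-130],"angular": [0,0,0],"jaw": 44}
  ]
}}

```text
time_s: 17.05
position: [0.3974, 0.0325, 0.2534]
ee_rot: [3.141, -0.0, -0.003]
force: [-0.7, 0.2, -0.5]
gripper_width: 0.0441
```

Run:
```python
from h import *
C={n:viewer.camera(n) for n in("scene","top")};a0,b0=C["scene"],C["top"]
bo={n:blobs(c["color"],(3,100,60),(18,255,255))[0] for n,c in C.items()};print(bo)
bg={n:blobs(c["color"],(50,90,30),(85,255,255))[0] for n,c in C.items()};print(bg)
a=cv2.resize(a0["color"][225:425,350:550],None,fx=2,fy=2,interpolation=cv2.INTER_CUBIC)
b=cv2.resize(b0["color"][130:330,100:300],None,fx=2,fy=2,interpolation=cv2.INTER_CUBIC)
cv2.imwrite("pics/e.png",np.hstack([a,b]))
print(env.read_state()["force"])
```

```text
{'scene': [(np.int32(364), array([113.42, 102.32]), array([99, 92, 32, 21], dtype=int32)), (np.int32(841), array([ 80.41, 125.9 ]), array([ 58, 109,  46,  34], dtype=int32)), (np.int32(230), array([459.01, 284.89]), array([451, 277,  17,  17], dtype=int32))], 'top': [(np.int32(855), array([607.62, 157.47]), array([578,  99,  62, 105], dtype=int32)), (np.int32(170), array([194.36, 241.54]), array([187, 235,  16,  14], dtype=int32)), (np.int32(924), array([627.36, 273.75]), array([614, 254,  26,  40], dtype=int32)), (np.int32(439), array([622.43, 326.62]), array([605, 319,  35,  16], dtype=int32))]}
{'scene': [(np.int32(291), array([444.14, 324.48]), array([427, 315,  35,  20], dtype=int32)), (np.int32(6086), array([ 65.82, 440.97]), array([  0, 381, 169,  99], dtype=int32))], 'top': [(np.int32(16100), array([320.41,  37.32]), array([  0,  20, 640,  42], dtype=int32)), (np.int32(258), array([193.04, 195.88]), array([178, 191,  30,  10], dtype=int32)), (np.int32(56), array([208.5, 259.5]), array([202, 258,  14,   4], dtype=int32))]}
[0.0454254  0.72595522 0.30742921]
```

View pics/e.png

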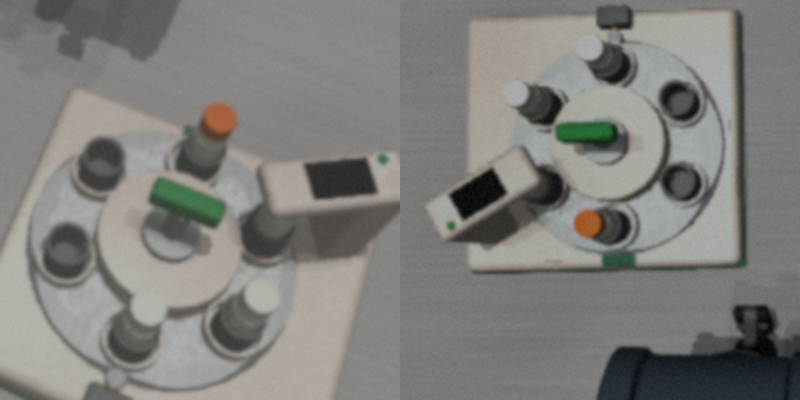

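The picture shows the orange vial standing in the loading pocket (caps at (218,118) left and (590,224) right), with the other vials untouched. Next I'll check its height and get the camera bias for the handle.

Run:
```python
from h import *
a,b=viewer.camera("scene"),viewer.camera("top")
print("cap",tri(a,[459.01,284.89],b,[194.36,241.54]))
print("knob",tri(a,[444.14,324.48],b,[193.04,195.88]))
print(go([.624,.2105,.25],0.0),go([.624,.2105,.155],0.0))
```

```text
cap (array([0.53859126, 0.21209235, 0.14661101]), np.float64(0.0012029573780202015))
knob (array([0.62423405, 0.20968617, 0.16682186]), np.float64(0.00028168738118837885))
(array([ 225.6, -175.6,    3.2]), array([ 0.   ,  0.   , -0.001])) (array([ 225.6, -175.6,   98.2]), array([ 0.   ,  0.   , -0.001]))
```

Emit:
{"fn": "apply_moves", "kwargs": {
  "deltas": [
    {"xyz": [55,-45,0],"angular": [0,0,0],"jaw": 50},
    {"xyz": [100,-80,0],"angular": [0,0,0],"jaw": 50},
    {"xyz": [145,-115,0],"angular": [0,0,0],"jaw": 50},
    {"xyz": [190,-150,0],"angular": [0,0,0],"jaw": 50},
    {"xyz": [226,-176,3],"angular": [0,0,0],"jaw": 50},
    {"xyz": [226,-176,3],"angular": [0,0,0],"jaw": 50},
    {"xyz": [226,-176,3],"angular": [0,0,0],"jaw": 50},
    {"xyz": [226,-176,40],"angular": [0,0,0],"jaw": 50},
    {"xyz": [226,-176,75],"angular": [0,0,0],"jaw": 50},
    {"xyz": [226,-176,92],"angular": [0,0,0],"jaw": 50},
    {"xyz": [226,-176,98],"angular": [0,0,0],"jaw": 50},
    {"xyz": [226,-176,98],"angular": [0,0,0],"jaw": 50}
  ]
}}

```text
time_s: 18.75
position: [0.6247, 0.2109, 0.1561]
ee_rot: [-3.141, -0.001, -0.001]
force: [0.1, 0.6, 0.7]
gripper_width: 0.0499
```

Emit:
{"fn": "apply_moves", "kwargs": {
  "newtons": 30,
  "deltas": [
    {"xyz": [0,0,0],"angular": [0,0,0],"jaw": 10},
    {"xyz": [0,0,0],"angular": [0,0,0],"jaw": 10},
    {"xyz": [0,0,0],"angular": [0,0,0],"jaw": 10},
    {"xyz": [0,0,0],"angular": [0,0,0],"jaw": 10}
  ]
}}

```text
time_s: 19.25
position: [0.6244, 0.211, 0.1573]
ee_rot: [-3.141, -0.001, -0.001]
force: [-6.3, -0.9, 6.4]
gripper_width: 0.017
```

```bash
python3 rd.py
```

```text
[0.6244 0.211  0.1573] [-3.1413e+00 -7.0000e-04 -9.0000e-04] [-6.31 -0.86  6.37] [-0.136  0.873  0.01 ]
contact mm dx,dy 51.1 4.4
```

Emit:
{"fn": "apply_moves", "kwargs": {
  "newtons": 50,
  "deltas": [
    {"xyz": [-0.5,0,0],"angular": [0,0,0],"jaw": 10},
    {"xyz": [-0.5,0,0],"angular": [0,0,0.08],"jaw": 10},
    {"xyz": [-0.5,0,0],"angular": [0,0,0.18],"jaw": 10},
    {"xyz": [-0.5,0,0],"angular": [0,0,0.28],"jaw": 10},
    {"xyz": [-0.5,0,0],"angular": [0,0,0.38],"jaw": 10},
    {"xyz": [-0.5,0,0],"angular": [0,0,0.45],"jaw": 10}
  ]
}}

```text
time_s: 20.0
position: [0.625, 0.2109, 0.1574]
ee_rot: [-3.14, -0.003, -0.453]
force: [7.7, -0.5, -5.2]
gripper_width: 0.017
```

```bash
python3 rd.py
```

```text
[0.625  0.2109 0.1574] [-3.1398e+00 -3.0000e-03 -4.5330e-01] [ 7.71 -0.51 -5.19] [-0.086 -1.16   0.177]
```

Emit:
{"fn": "apply_moves", "kwargs": {
  "deltas": [
    {"xyz": [0.3,0,0],"angular": [0,0,0.1],"jaw": 10},
    {"xyz": [0.3,0,0],"angular": [0,0,0.2],"jaw": 10},
    {"xyz": [0.3,0,0],"angular": [0,0,0.3],"jaw": 10},
    {"xyz": [0.3,0,0],"angular": [0,0,0.4],"jaw": 10},
    {"xyz": [0.3,0,0],"angular": [0,0,0.5],"jaw": 10},
    {"xyz": [0.3,0,0],"angular": [0,0,0.57],"jaw": 10},
    {"xyz": [0.3,0,0],"angular": [0,0,0.594],"jaw": 10},
    {"xyz": [0.3,0,0],"angular": [0,0,0.594],"jaw": 10}
  ]
}}

```text
time_s: 21.0
position: [0.6257, 0.2102, 0.1574]
ee_rot: [-3.138, -0.003, -1.047]
force: [5.5, -3.2, -3.5]
gripper_width: 0.0172
```

```bash
python3 rd.py
```

```text
[0.6257 0.2102 0.1574] [-3.1378e+00 -2.5000e-03 -1.0470e+00] [ 5.51 -3.23 -3.54] [-0.553 -0.57   0.04 ]
```

Emit:
{"fn": "apply_moves", "kwargs": {
  "deltas": [
    {"xyz": [0,0,0],"angular": [0,0,0],"jaw": 24},
    {"xyz": [0,0,0],"angular": [0,0,0],"jaw": 45},
    {"xyz": [0,0,0],"angular": [0,0,0],"jaw": 45},
    {"xyz": [0,0,0],"angular": [0,0,0],"jaw": 45}
  ]
}}

```text
time_s: 21.5
position: [0.6257, 0.2103, 0.1575]
ee_rot: [-3.138, -0.003, -1.047]
force: [0.4, 0.5, 0.7]
gripper_width: 0.0449
```

Emit:
{"fn": "apply_moves", "kwargs": {
  "deltas": [
    {"xyz": [0,0,-25],"angular": [0,0,0],"jaw": 45},
    {"xyz": [0,0,-70],"angular": [0,0,0],"jaw": 45},
    {"xyz": [0,0,-120],"angular": [0,0,0],"jaw": 45},
    {"xyz": [0,0,-120],"angular": [0,0,0],"jaw": 45}
  ]
}}

```text
time_s: 22.0
position: [0.6265, 0.2108, 0.282]
ee_rot: [-3.131, -0.004, -1.047]
force: [-0.9, 0.0, -0.1]
gripper_width: 0.0451
```

Run:
```python
from h import *
print(env.read_state()["force"],go([.4,.0,.28],-.5))
```

```text
[-0.89637539  0.01464255 -0.13949298] (array([ 69.1, 301.6,  -1. ]), array([-0.01 , -0.007, -0.547]))
```

Emit:
{"fn": "apply_moves", "kwargs": {
  "deltas": [
    {"xyz": [69,302,-1],"angular": [-0.01,-0.007,-0.547],"jaw": 45},
    {"xyz": [69,302,-1],"angular": [-0.01,-0.007,-0.547],"jaw": 45},
    {"xyz": [69,302,-1],"angular": [-0.01,-0.007,-0.547],"jaw": 45},
    {"xyz": [69,302,-1],"angular": [-0.01,-0.007,-0.547],"jaw": 45},
    {"xyz": [69,302,-1],"angular": [-0.01,-0.007,-0.547],"jaw": 45},
    {"xyz": [69,302,-1],"angular": [-0.01,-0.007,-0.547],"jaw": 45},
    {"xyz": [69,302,-1],"angular": [-0.01,-0.007,-0.547],"jaw": 45},
    {"xyz": [69,302,-1],"angular": [-0.01,-0.007,-0.547],"jaw": 45}
  ]
}}

```text
time_s: 23.0
position: [0.4001, 0.0005, 0.2797]
ee_rot: [3.141, 0.0, -0.499]
force: [-0.4, 0.1, 0.9]
gripper_width: 0.0447
```

Run:
```python
from h import *
a0,b0=viewer.camera("scene"),viewer.camera("top")
for c in (a0,b0):
    bl,l=blobs(c["color"],(50,90,30),(85,255,255))
    i=[i for i in range(1,l.max()+1) if 180<(l==i).sum()<400][0]
    r=cv2.boxPoints(cv2.minAreaRect(np.argwhere(l==i)[:,::-1].astype(np.float32)))
    W=np.array([plane(c,p,.168)[:2] for p in r]);e=max([W[1]-W[0],W[2]-W[1]],key=np.linalg.norm)
    print("bar angle",np.arctan2(e[1],e[0]),np.linalg.norm(e))
a=cv2.resize(a0["color"][225:425,350:550],None,fx=2,fy=2,interpolation=cv2.INTER_CUBIC)
b=cv2.resize(b0["color"][130:330,100:300],None,fx=2,fy=2,interpolation=cv2.INTER_CUBIC)
cv2.imwrite("pics/f.png",np.hstack([a,b]))
```

```text
bar angle 0.49773936699784843 0.0542050789442995
bar angle -2.614959720204755 0.05573750303968196
```

View pics/f.png

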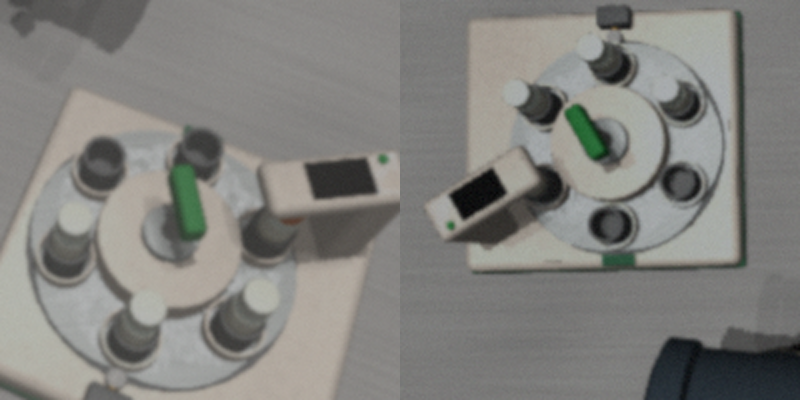

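The orange vial is now under the head, with its cap just visible at (292,220) on the left. The bar has turned about 1.04 rad and nothing else has moved, so I'm handing in.

```bash
python3 -c "
from station import job; print(job.hand_in())"
```

```text
the job is handed in; nothing more can be done
None
```

The orange-capped vial is home in the loading pocket, the turret is turned one click clockwise with the vial under the reading head, and the arm is clear. I handed the job in at about 23 s of the 72 s allowed; no verdict was reported.

- **Seating:** I found the sleeve by light contact, and the foot dropped in on the sixth try. I then pressed to the hard floor, about 39.6 mm below first rim contact (40 mm expected). The highest force I read was about 11 N, but only at the end of each move, so peaks in between were not seen.
- **Turn:** I gripped the handle, turned 1.047 rad and let go. Afterwards the top camera put the bar at 1.044 rad and the scene camera at about 1.07, both within the 0.08 rad tolerance.
- **Surroundings:** In the last crops, which covered only the reader, its other vials were in place. I did not check the rack vials, pump bottle and dish again at the end.

**Disagreements:**
- The cameras put the vial's cap about 3 mm lower than expected for a fully home vial; I took this as camera error, because the floor contact was clear.
- They also put the vial about 2.5 mm to one side of where the arm had it.

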